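Close the curing cassette's tuck tab

TASK

Close the curing cassette for the UV lamp without gripping anything: with the fingertips, push the open blue tab over until it lies flat on the cassette, then, keeping it down, push its white ridge so that the tab's edge slides fully home beneath the steel lip and stays there when you let go. Press gently, and leave the bottles, the clip bin and the timer where they stand.

Things in the scene. Friction and masses are not known exactly. Their poses are not given: they have to be found in the camera images.
- cassette: Grey open tray (130 mm in its x, 156 mm in its y, rim 32 mm high) fixed to the bench, holding a glass plate. Origin: centre of its underside; z up. The blue tab is hinged along its +y side (hinge line parallel to its x); the steel retaining lip is on its -y side. The tab folds over towards -y.
- hinge (a point): Point on the hinge line, middle of the cassette: 67 mm to +y of the cassette's centre, 34 mm above the bench. Axes as the cassette's. All distances along the tab are counted from here.
- lip (a point): Middle of the lower inner edge of the steel lip: 119 mm from the hinge line towards -y, 46 mm above the bench. The lip is 70 mm long in x, 20 mm deep, 4 mm thick; from its inner edge a small lead-in tongue turns up, reaching 6 mm towards +y and up to 53 mm above the bench. Axes as the cassette's.
- ridge (a point): Middle of the foot of the white ridge's hinge-side face, on the tab's outer face; moves with the tab. Axes: -y along the tab away from the hinge, z out of the outer face (up when flat). Ridge: bar 70 mm long across the tab, 6 mm thick, 9 mm high, this face 72 mm from the hinge line when joint tab is 0. Between hinge and ridge the face is clear for a fingertip.
- edge (a point): Middle of the blue tab's free edge; moves with the tab, axes as ridge. The tab is 80 mm wide, 4 mm thick and reaches from 12 to 105 mm from the hinge line (joint tab at 0). Folded flat, its upper (outer) face is 42 mm above the bench, 8 mm above the hinge line; the edge point is 2 mm lower.
- leaf (a joint): Hinge angle of the tab, rad: 0 folded flat (a slightly springy stop), 1.57 upright, more leans back away from the lip, stop at 2.2. Starts 1.65 to 2.0 and stays there by friction. A light spring resists: about 2 N at 55 mm from the hinge folds it; let go untucked it springs back up (to 0.5 rad or more). Tucked, it rests against the lip at about 0.035.
- tab (a joint): Slide of the tab along its own length, m: 0 drawn back to the hinge, 0.024 pushed out to its stop; friction of about 3.5 N holds it anywhere. Starts 0 to 0.002. Under 0.006 the flat tab's edge is clear of the lip and its lead-in; at 0.024 it reaches 10 mm beneath. Pushed out before the tab is flat, the edge lands on top of the lip.
- squeeze_bottle: Yellow bottle with a black cap, diameter 64 mm, 180 mm high, loose bystander. Origin: centre of its underside.
- solvent_bottle: Small white bottle with a red cap, diameter 52 mm, 120 mm high, loose bystander. Origin: centre of its underside.
- clip_bin: Red open bin of binder clips, 80 x 100 x 40 mm, loose bystander. Origin: centre of its underside.
- timer: Round orange timer, diameter 66 mm, 18 mm high, loose bystander. Origin: centre of its underside.
Things that resemble listed ones, but are neither listed nor needed, are in the scene too. There is more than one size of the cassette; the job needs the larger.

How it is judged:
By the outcome, as a careful person would: the job done as asked, in the order asked, and still so for the second after the job is handed in, with the robot touching nothing.
It also fails if it takes over 38 s, if anything falls off the work surface, if the arm or the gripper's body presses on something with over 40 N, if the wrist force passes 120 N, or if a joint passes its speed limit or range.

ROBOT

A 7-joint arm with a two-finger parallel gripper is mounted at the origin on the work surface. World frame = base frame: x ahead of the robot, y to its left, z up, the work surface at z = 0. Lengths are in m, angles in rad, forces in N, time in s.
With the tool pointing down it reaches from about 0.4 to 0.925 m from the base axis. Payload 4.1 kg.
Tool frame: the origin (TCP) lies midway between the tips of the shut fingers; the grasp point (between the pads) lies 19 mm behind it (env.tcp_to_grasp is the distance from the TCP to the grasp point, in m); z points along the fingers, y is the direction in which the jaws open and shut (so a half turn about z gives the same grasp; the last joint's range is limited). The gripper opens to 85 mm and grips with 20 to 120 N. Pads are 22 mm wide; open, the fingers measure 114 mm over their backs; the gripper's body (76 mm by 85 mm) begins 54 mm behind the grasp point. The pads swing forward as they close: fully open they stand 13 mm farther back than shut.
Start: joints at [1.004, 0.398, 0.045, 1.537, -0.019, 1.207, -0.051], TCP at [0.293, -0.58, 0.231] pointing down, gripper open.
Joint ranges: [-2.82, 2.82], [-0.49, 2.23], [-1.37, 1.46], [0, 2.46], [-1.36, 4.5], [0.23, 2], [-2.94, 2.94]. Speed limits (rad/s): [2.57, 2.57, 3.14, 3.14, 3.14, 3.14, 3.14].

INTERFACE

Orientations are given as [roll, pitch, yaw] about the fixed x, y, z axes, in that order (R = Rz(yaw) Ry(pitch) Rx(roll)).
In Python, from workcell import env, vision, job gives the robot as it stands.
- The arm moves only by the shell command python3 -m pendant 'ROWS' [FORCE]. ROWS is JSON, a list that holds one entry, the list of rows, each a list of 5 numbers: the shift along the tool's x, y, z in mm, then the turn about the tool's z in rad, then the gripper's target within -1 to 1 (fully open at 1, half-way at 0, shut at -1). In form: [[[x, y, z, yaw, grip], ...]]. A call has 1 to 20 rows; each row shifts and turns the commanded pose from where the row before left it, along the tool's axes as they then stand; what a row does not reach is not made up. A row lasts 1/10 s, in which the tool goes at most 50 mm and 8.59 degrees, less where a joint would pass 70% of its speed; a pose out of reach is approached as far as the arm can. A call with a gripper value outside its range is refused whole. The fingers move at their own pace and stop on an object; FORCE is the grip in N (left out, the last holds). Time passes only in rows, so rows that do not move let the fingers close. It gives the time, the measured TCP pose, the force and the opening at its end, in the units of the state.
- env.get_state(): the state, without advancing time (a new reading comes with each control period).
- vision.read_camera(name): name is "scene" or "top"; returns a dict with "pixels" (480x640x3 uint8, red, green, blue), "depth" (480x640 float32, m along the optical axis (not along the pixel's ray), 0 where there is no reading), "K" (3x3 intrinsics, pixels), "R" (3x3) and "t" (3): a world point X has camera coordinates R X + t. Camera axes: x right, y down, z forward; pixel columns grow to the right and rows downward; lengths in m; the calibration is good to about 2 mm. A picture is of the moment at which its call begins.
- job.close_job(): hands the job in, once; it reports no verdict.
Trained networks look in a picture, given as the dict that the camera call returned (one of the last four; its "shot" number tells which), for a name from the list of things; names that differ only in an ending like _2 or _b are one class to them, and where a whole thing is asked for, a point or a joint stands for the part that bears it (a point fixed in the world has none). Each returns a list of dicts, best first, with "p" (0 to 1); they miss things now and then, are a little off and sometimes report something else, mostly with a low value. They report only what shows in the picture. A call takes as long as a camera call. They do not tell look-alikes from the thing itself.
- vision.search_frame(thing, picture): "point" ([x, y, z] in m, in the coordinates of the camera as it stood for that picture, good to about 4 mm: the middle of the surface that is visible of it).
The state is a dict: "time_s": time; "q": joint angles; "joint_velocities": joint speeds; "joint_efforts": joint torques, N m; "eef_pos": TCP position; "ee_rot": TCP orientation; "wrist_force": force on the tool from outside, world axes, zero at the start; "ft_torque": the same for the moment, N m; "width": opening from 0.0 (shut) to 1.0 (fully open).
Only numpy, scipy, OpenCV 4.12 (cv2) and the standard library are available. Lean on these libraries where they do the work, as an engineer would, in place of code of your own. Each camera call takes 0.05 s, during which the arm holds its last target.

## Working session

There is one attempt and no reset: what is moved stays moved. The work goes in short steps, Python scripts to look and compute and a shell command to move; the robot and the scene stay as the last step left them, time stands still between calls to the robot, and variables do not carry over. Pictures are saved under pics/ and viewed, and the job is handed in when it is done.

```bash
mkdir -p pics; ls; python3 - <<'E'
from workcell import env, vision, job
import cv2, numpy as np
s=env.get_state(); print({k:np.round(v,3).tolist() for k,v in s.items()})
for n in("scene","top"):
    p=vision.read_camera(n); cv2.imwrite(f"pics/{n}0.png",p["pixels"][:,:,::-1])
    R,t=np.array(p["R"]),np.array(p["t"]); print(n,p["K"],R,t, (-R.T@t))
    for th in("cassette","ridge","edge","leaf","squeeze_bottle","solvent_bottle","clip_bin","timer"):
        for d in vision.search_frame(th,p):
            c=np.array(d["point"]); X=R.T@(c-t); u=np.array(p["K"])@c; print(n,th,round(d["p"],2),X.round(3),(u[:2]/u[2]).round())
E
```

```text
pics
{'time_s': 0.0, 'q': [1.004, 0.399, 0.045, 1.538, -0.019, 1.207, -0.051], 'joint_velocities': [-0.0, -0.0, 0.0, -0.0, 0.0, -0.0, 0.002], 'joint_efforts': [0.0, -47.512, 1.365, -25.422, 0.012, 0.01, -0.0], 'eef_pos': [0.293, -0.58, 0.23], 'ee_rot': [-3.14, 0.0, 0.468], 'wrist_force': [-0.604, -0.528, 0.257], 'ft_torque': [0.014, -0.012, 0.001], 'width': 0.998}
scene [[569.28986105   0.         310.69984265]
 [  0.         569.28986105 232.84251441]
 [  0.           0.           1.        ]] [[ 0.25456752  0.96703569 -0.00611248]
 [ 0.75956457 -0.20385588 -0.61766046]
 [-0.59854577  0.15259346 -0.78642113]] [-0.21925191 -0.379927    1.41270808] [ 1.18996395 -0.08099595  0.87497743]
scene cassette 0.87 [0.51  0.144 0.027] [336. 213.]
scene cassette 0.67 [ 0.555 -0.064  0.015] [235. 257.]
scene cassette 0.61 [0.582 0.024 0.108] [283. 227.]
scene ridge 0.76 [0.502 0.147 0.033] [337. 208.]
scene ridge 0.57 [0.586 0.027 0.101] [285. 231.]
scene edge 0.59 [0.583 0.024 0.103] [283. 229.]
scene edge 0.58 [0.499 0.153 0.031] [339. 207.]
scene leaf 0.91 [0.503 0.157 0.03 ] [342. 208.]
scene
[... 715 characters left out ...]
2 [0.493 0.145 0.027] [288. 281.]
top cassette 0.17 [ 0.448 -0.248  0.12 ] [516. 312.]
top ridge 0.58 [0.571 0.029 0.111] [352. 238.]
top ridge 0.43 [ 0.358 -0.047  0.014] [389. 354.]
top edge 0.77 [0.495 0.157 0.032] [282. 280.]
top edge 0.71 [0.572 0.03  0.111] [351. 237.]
top leaf 0.77 [0.57  0.018 0.083] [357. 240.]
top leaf 0.64 [0.496 0.155 0.032] [283. 280.]
top squeeze_bottle 0.95 [ 0.448 -0.249  0.12 ] [516. 312.]
top squeeze_bottle 0.32 [0.569 0.028 0.111] [352. 239.]
top solvent_bottle 0.83 [0.673 0.179 0.082] [268. 182.]
top solvent_bottle 0.51 [ 0.548 -0.056  0.02 ] [394. 254.]
top clip_bin 0.94 [ 0.687 -0.132  0.012] [432. 184.]
top timer 0.73 [ 0.36  -0.046  0.015] [388. 353.]
```

View pics/scene0.png

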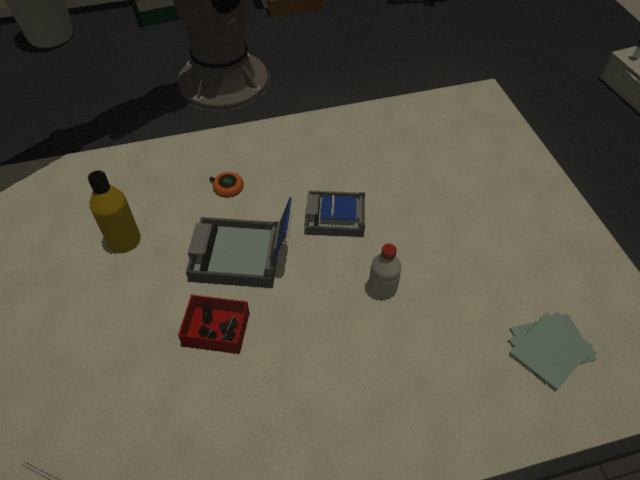

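View pics/top0.png

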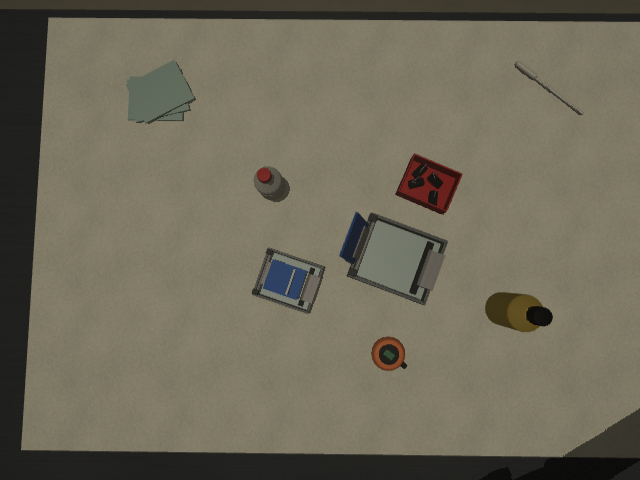

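Candidates: large cassette at top (397,258) / scene (235,252), with the tab standing open; small look-alike at top (290,281) / scene (336,213), with its tab flat. I choose the larger one. Next, a close crop and a pose fit.

```bash
cat > h.py <<'E'
from workcell import env, vision, job
import cv2, numpy as np
def cloud(p):
    K=np.array(p["K"]);R=np.array(p["R"]);t=np.array(p["t"]);d=p["depth"]
    v,u=np.mgrid[0:480,0:640]
    c=np.stack([(u-K[0,2])/K[0,0]*d,(v-K[1,2])/K[1,1]*d,d],-1)
    X=(c-t)@R; X[d<=0]=np.nan
    return X
def proj(p,X):
    c=np.array(p["R"])@np.array(X).T+np.array(p["t"])[:,None]; u=np.array(p["K"])@c
    return (u[:2]/u[2]).T
def w2(c,yaw,P):
    P=np.atleast_2d(P);cy,sy=np.cos(yaw),np.sin(yaw)
    return np.c_[c[0]+cy*P[:,0]-sy*P[:,1],c[1]+sy*P[:,0]+cy*P[:,1],P[:,2]]
E
python3 - <<'E'
from h import *
from scipy.optimize import minimize
p=vision.read_camera("top");q=vision.read_camera("scene")
for n,pp in(("top",p),("scene",q)):
    X=cloud(pp); print(n,"bench z",np.nanmedian(X[(abs(X[...,0]-.55)<.3)&(abs(X[...,1])<.4)][:,2]))
    m=(X[...,2]>.026)&(X[...,2]<.037)&(np.hypot(X[...,0]-.55,X[...,1]+.055)<.125)
    P=X[m][:,:2]; r=cv2.minAreaRect(P.astype(np.float32)); print("rim pts",len(P),r)
    m2=(X[...,2]>.041)&(X[...,2]<.056)&(np.hypot(X[...,0]-.53,X[...,1]+.11)<.07)
    P=X[m2]; print("lip",len(P),P.mean(0) if len(P) else 0, cv2.minAreaRect(P[:,:2].astype(np.float32)))
    m3=(X[...,2]>.05)&(np.hypot(X[...,0]-.57,X[...,1]-.02)<.08)
    P=X[m3]; print("tab",len(P),P.mean(0),P.min(0),P.max(0))
for n,pp,(a,b,c,d) in(("top",p,(330,200,470,315)),("scene",q,(175,185,315,300))):
    cv2.imwrite(f"pics/{n}c.png",cv2.resize(pp["pixels"][b:d,a:c,::-1],None,fx=5,fy=5,interpolation=cv2.INTER_CUBIC))
E
```

```text
top bench z 0.0004263097227530755
rim pts 1021 ((0.5679707527160645, -0.0710083544254303), (0.1567554771900177, 0.18906795978546143), 69.82258605957031)
lip 662 [ 0.51862371 -0.11941622  0.04950159] ((0.518940269947052, -0.1192655861377716), (0.032997701317071915, 0.07024656236171722), 69.94629669189453)
tab 798 [0.57053906 0.02369146 0.09817597] [ 0.53025214 -0.00202306  0.05030689] [0.61243462 0.05055056 0.13733038]
scene bench z 0.00031971772728968227
rim pts 1157 ((0.5675445795059204, -0.0713924989104271), (0.15708515048027039, 0.1905072033405304), 69.59650421142578)
lip 552 [ 0.5209137  -0.12091324  0.04911897] ((0.5188108682632446, -0.12023361027240753), (0.03280218318104744, 0.07400261610746384), 69.81509399414062)
tab 570 [0.57954368 0.02234356 0.09902824] [ 0.53205083 -0.00324167  0.05062722] [0.61415724 0.04978512 0.13835081]
```

```bash
python3 -c "
import cv2,numpy as np
a=cv2.imread('pics/topc.png');b=cv2.imread('pics/scenec.png');cv2.imwrite('pics/both.png',cv2.resize(np.clip(np.vstack([a,b])*1.8,0,255).astype('uint8'),(365,600)))"
```

```text
(no output)
```

View pics/topc.png

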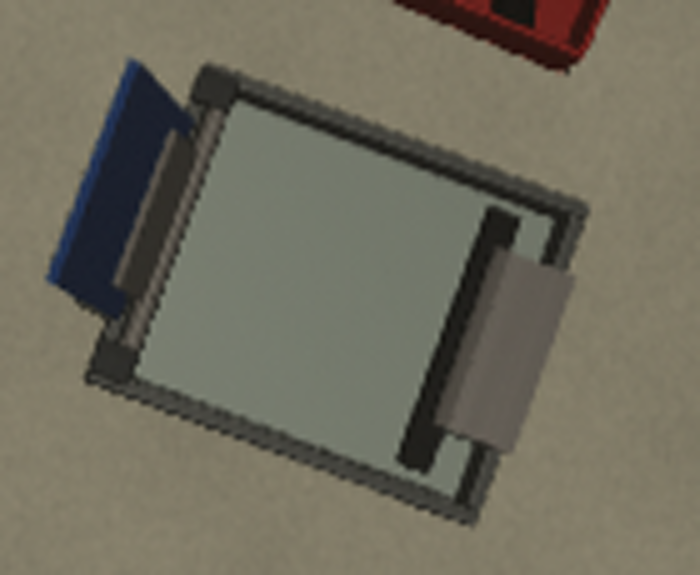

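View pics/scenec.png

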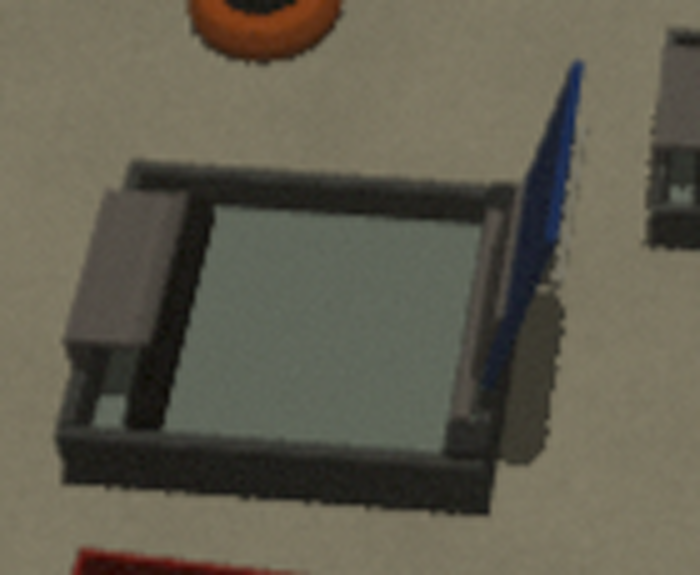

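```bash
cat >> h.py <<'E'
def fit():
    from scipy.optimize import least_squares
E
python3 - <<'E'
from h import *
yaw0=np.deg2rad(-20.2)
for n in("top","scene"):
    p=vision.read_camera(n);X=cloud(p);X=X[~np.isnan(X[...,0])]
    c=np.array([.543,-.057])
    for it in range(3):
        P=w2([0,0],-yaw0,np.c_[X[:,:2]-c,X[:,2]])
        m=(P[:,2]>.028)&(P[:,2]<.036)&(abs(P[:,0])<.085)&(abs(P[:,1])<.095)
        Q=P[m]
        mid=abs(Q[:,1])<.045
        xs=Q[mid]; e=[np.percentile(xs[:,0],1),np.percentile(xs[:,0],99)]
        ys=Q[abs(Q[:,0])>.04]; ys=ys[abs(ys[:,0])<.075]; f=[np.percentile(ys[:,1],1),np.percentile(ys[:,1],99)]
        # yaw from right side rim points
        s=[]
        for sg in(1,-1):
            k=xs[(xs[:,0]*sg>.05)]; pf=np.polyfit(k[:,1],k[:,0],1); s.append(-pf[0])
        yaw0+=np.mean(s)
        d=np.array([np.mean(e),np.mean(f),0]); c=w2(c,yaw0,d)[0,:2]
    print(n,"c",c.round(4),"yaw",yaw0,"ext",np.diff(e),np.diff(f),s)
    P=w2([0,0],-yaw0,np.c_[X[:,:2]-c,X[:,2]])
    m=(P[:,2]>.047)&(P[:,2]<.056)&(abs(P[:,0])<.06)&(P[:,1]<-.03)&(P[:,1]>-.1);L=P[m]
    print(" lip",np.percentile(L,[1,50,99],axis=0).round(4).tolist())
    m=(P[:,2]>.05)&(abs(P[:,0])<.06)&(P[:,1]>.03)&(P[:,1]<.15);T=P[m]
    pf=np.polyfit(T[:,2],T[:,1],1); print(" tab slope",np.pi/2+np.arctan(pf[0]),np.percentile(T,[1,99],axis=0).round(4).tolist(), "y at z=.034",np.polyval(pf,.034))
    # height of top edge along line
    print(" max len", np.percentile(np.hypot(T[:,1]-.067,T[:,2]-.034),99))
E
```

```text
top c [ 0.5401 -0.061 ] yaw -0.353319287604082 ext [0.1295587] [0.15507833] [np.float64(-0.0011068671914298753), np.float64(0.0003240422666391799)]
 lip [[-0.0341, -0.078, 0.0472], [0.0004, -0.0623, 0.0494], [0.0347, -0.0465, 0.0533]]
 tab slope 1.9081763811967574 [[-0.0397, 0.0724, 0.0514], [0.039, 0.1051, 0.1363]] y at z=.034 0.06746248970419041
 max len 0.10854172838301258
scene c [ 0.5413 -0.0622] yaw -0.3487228474174376 ext [0.13154326] [0.15429547] [np.float64(0.0013238559890970357), np.float64(-0.001341790499246697)]
 lip [[-0.0355, -0.0776, 0.0471], [0.0009, -0.0618, 0.0494], [0.0342, -0.0463, 0.0536]]
 tab slope 1.917285535066199 [[-0.0389, 0.0731, 0.0516], [0.0405, 0.1053, 0.136]] y at z=.034 0.06898524879060856
 max len 0.10797560192532075
```

The top crop shows the larger cassette with its hinge at the left (crop ~(165,215)), the tab leaning back to (90,170) and the lip at (505,350). Both cameras put its centre at (0.541,-0.062), yaw -0.351, and the tab at about 1.91 rad. I measured a rim of 130x155 mm, the lip top at 50 mm and a tab length of 108 mm, all matching the description.

Plan: keep the tool vertical with the fingers shut and tool x along cassette +y. First rise and turn.

```bash
python3 -m pendant '[[[0,0,-10,-0.125,-1],[0,0,-10,-0.125,-1],[0,0,-10,-0.125,-1],[0,0,-10,-0.125,-1],[0,0,-10,-0.125,-1],[0,0,0,-0.125,-1]]]'
```

```text
time_s: 1.7
eef_pos: [0.2935, -0.581, 0.2832]
ee_rot: [3.139, 0.002, 1.223]
wrist_force: [-0.1, 0.6, 0.6]
width: 0.002
```

```bash
python3 -m pendant '[[[20,1,0,0,-1],[36,3,0,0,-1],[36,3,0,0,-1],[36,3,0,0,-1],[36,3,0,0,-1],[36,3,0,0,-1],[36,3,0,0,-1],[36,3,0,0,-1],[36,3,0,0,-1],[36,3,0,0,-1]]]'
```

```text
time_s: 2.7
eef_pos: [0.4388, -0.2657, 0.2816]
ee_rot: [3.141, 0.0, 1.218]
wrist_force: [1.0, 0.2, -0.2]
width: 0.001
```

```bash
python3 -m pendant '[[[36,2,0,0,-1],[36,2,0,0,-1],[36,2,0,0,-1],[36,2,0,0,-1],[36,2,0,0,-1],[36,2,0,0,-1],[36,3,0,0,-1],[36,3,0,0,-1],[36,3,0,0,-1],[36,3,0,0,-1],[22,1,0,0,-1],[0,0,0,0,-1],[0,0,0,0,-1]]]'
```

```text
time_s: 4.0
eef_pos: [0.5937, 0.0825, 0.2811]
ee_rot: [-3.141, 0.001, 1.218]
wrist_force: [0.4, -0.5, 0.3]
width: 0.007
```

```bash
cat >> h.py <<'E'
C=np.array([.5407,-.0616]);YAW=-.351
def tcp():
    s=env.get_state();e=s["eef_pos"]
    print("tcp in cassette mm",(1000*w2([0,0],-YAW,[e[0]-C[0],e[1]-C[1],e[2]])[0]).round(1),"yaw",np.round(s["ee_rot"],3),"F cassette",w2([0,0],-YAW,s["wrist_force"])[0].round(2),"t",s["time_s"])
def grab(n,name,box,f=5):
    p=vision.read_camera(n);a,b,c,d=box
    im=cv2.resize(p["pixels"][b:d,a:c,::-1],None,fx=f,fy=f,interpolation=cv2.INTER_CUBIC)
    cv2.imwrite(f"pics/{name}.png",np.clip(im*1.5,0,255).astype(np.uint8)); return p
E
python3 -c "
from h import *
tcp()"
```

```text
tcp in cassette mm [2.000e-01 1.536e+02 2.811e+02] yaw [-3.141e+00  1.000e-03  1.218e+00] F cassette [ 0.54 -0.36  0.3 ] t 4.0
```

```bash
cat > sim.py <<'E'
import numpy as np
def ang(yf,zt,w=22,s=0):
    # largest a w/o penetration; leaf polygon sample
    pts=np.array([(r+s,8) for r in np.arange(12,105.1,1)]+[(72+s,k) for k in range(8,18)]+[(r+s,17) for r in range(72,79)]+[(78+s,k) for k in range(8,18)])
    for a in np.arange(2.0,-.05,-.01):
        y=67-pts[:,0]*np.cos(a)+pts[:,1]*np.sin(a); z=34+pts[:,0]*np.sin(a)+pts[:,1]*np.cos(a)
        hit=(y>yf)&(z>zt)&(y<yf+w)
        if not hit.any(): return a,last
        last=pts[hit][0]
    return None
if __name__=="__main__":
    for yf,zt in[(120,95),(100,95),(85,95),(75,95),(70,95),(65,92),(60,92),(55,90),(50,88),(45,86),(40,82),(35,78),(30,72),(25,64),(22,58),(20,52),(18,46),(17,42)]:
        print(yf,zt,ang(yf,zt))
E
python3 sim.py
```

```text
Traceback (most recent call last):
  File "sim.py", line 13, in <module>
    print(yf,zt,ang(yf,zt))
                ~~~^^^^^^^
  File "sim.py", line 8, in ang
    if not hit.any(): return a,last
                               ^^^^
UnboundLocalError: cannot access local variable 'last' where it is not associated with a value
```

```bash
sed -i 's/    for a in np.ar/    last=None\n    for a in np.ar/' sim.py; python3 sim.py
```

```text
120 95 (np.float64(2.0), None)
100 95 (np.float64(1.7799999999999998), array([76., 17.]))
85 95 (np.float64(1.5799999999999996), array([72., 17.]))
75 95 (np.float64(2.0), None)
70 95 (np.float64(2.0), None)
65 92 (np.float64(2.0), None)
60 92 (np.float64(2.0), None)
55 90 (np.float64(2.0), None)
50 88 (np.float64(2.0), None)
45 86 (np.float64(2.0), None)
40 82 (np.float64(2.0), None)
35 78 (np.float64(2.0), None)
30 72 (np.float64(2.0), None)
25 64 (np.float64(2.0), None)
22 58 (np.float64(2.0), None)
20 52 (np.float64(2.0), None)
18 46 (np.float64(2.0), None)
17 42 (np.float64(2.0), None)
```

```bash
python3 -m pendant '[[[0,0,35,0,-1],[0,0,40,0,-1],[0,0,40,0,-1],[0,0,40,0,-1],[0,0,31,0,-1],[0,0,0,0,-1]]]'; python3 -c "
from h import *
tcp()"
```

```text
time_s: 4.6
eef_pos: [0.5899, 0.0793, 0.0909]
ee_rot: [-3.134, 0.006, 1.215]
wrist_force: [-0.3, -0.4, -0.2]
width: -0.004
tcp in cassette mm [ -2.3 149.2  90.9] yaw [-3.134  0.006  1.215] F cassette [-0.16 -0.53 -0.21] t 4.6
```

```bash
sed -i 's/w=22/w=900/' sim.py; python3 - <<'E'
from sim import ang
import numpy as np
for yf,zt in[(100,91),(85,91),(75,91),(65,91),(60,91),(55,90),(50,88),(45,86),(40,82),(36,78),(32,72),(28,66),(25,58),(23,52),(22,47),(22,42)]:
    a,l=ang(yf,zt); 
    # corner position along tab
    d=np.array([yf-67,zt-34]); r=-d[0]*np.cos(a)+d[1]*np.sin(a)
    print(yf,zt,round(a,2),l,"corner r",round(r,1))
E
```

```text
100 91 1.78 [76. 17.] corner r 62.6
85 91 1.58 [72. 17.] corner r 57.2
75 91 1.44 [72. 17.] corner r 55.5
65 91 1.31 [72. 17.] corner r 55.6
60 91 1.24 [72. 17.] corner r 56.2
55 90 1.17 [72. 17.] corner r 56.2
50 88 1.1 [72. 17.] corner r 55.8
45 86 1.02 [56.  8.] corner r 55.8
40 82 0.91 [55.  8.] corner r 54.5
36 78 0.81 [53.  8.] corner r 53.2
32 72 0.67 [51.  8.] corner r 51.0
28 66 0.53 [49.  8.] corner r 49.8
25 58 0.35 [47.  8.] corner r 47.7
23 52 0.22 [45.  8.] corner r 46.9
22 47 0.1 [46.  8.] corner r 46.1
22 42 -0.0 [12.  8.] corner r 45.0
```

```bash
python3 -m pendant '[[[-8,0,0,0,-1],[-8,0,0,0,-1],[-8,0,0,0,-1],[-8,0,0,0,-1],[-8,0,0,0,-1],[-8,0,0,0,-1],[-6,0,0,0,-1],[0,0,0,0,-1],[0,0,0,0,-1]]]'; python3 -c "
from h import *
tcp()
grab('scene','s1',(215,150,345,290));grab('top','t1',(310,190,440,300))"
```

```text
time_s: 5.5
eef_pos: [0.5749, 0.0318, 0.0951]
ee_rot: [-3.141, 0.0, 1.218]
wrist_force: [0.7, 0.4, 0.9]
width: -0.002
tcp in cassette mm [-0.  99.5 95.1] yaw [-3.141  0.     1.218] F cassette [0.48 0.59 0.85] t 5.5
```

View pics/s1.png

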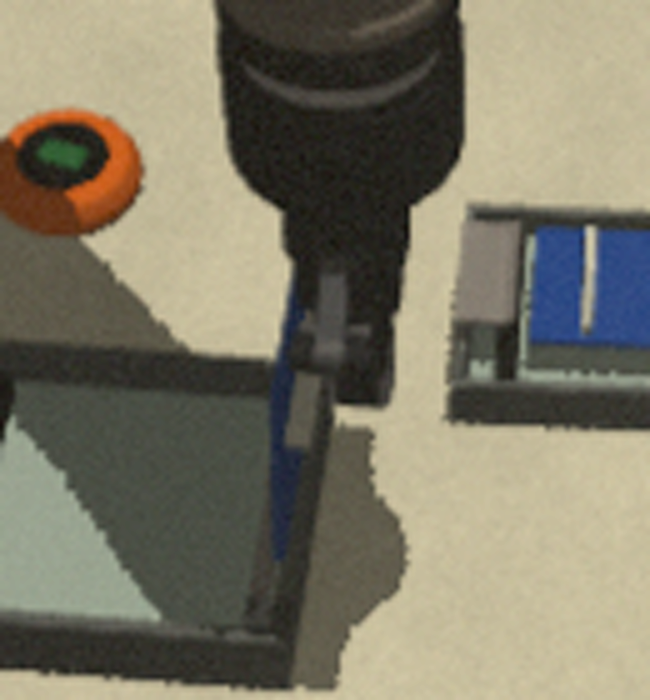

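View pics/t1.png

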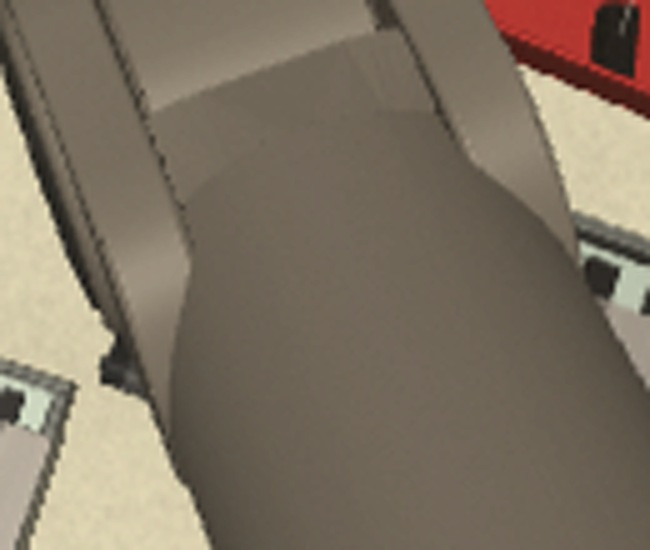

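s1: the finger at crop (360,370) is against the ridge (305,410), and the tab is about upright with negligible force. The top view is blocked by the arm. Continuing along the arc.

```bash
python3 -m pendant '[[[-5,0,0,0,-1],[-7,0,1,0,-1],[-7,0,1,0,-1],[-7,0,1,0,-1],[-7,0,2,0,-1],[-5,0,2,0,-1],[-5,0,2,0,-1],[0,0,0,0,-1]]]'; python3 -c "
from h import *
tcp()
grab('scene','s2',(175,150,305,290))"
```

```text
time_s: 6.4
eef_pos: [0.5597, -0.0095, 0.0858]
ee_rot: [-3.141, 0.001, 1.217]
wrist_force: [0.1, 0.6, -0.4]
width: -0.004
tcp in cassette mm [-0.1 55.4 85.8] yaw [-3.141e+00  1.000e-03  1.217e+00] F cassette [-0.16  0.59 -0.4 ] t 6.4
```

View pics/s2.png

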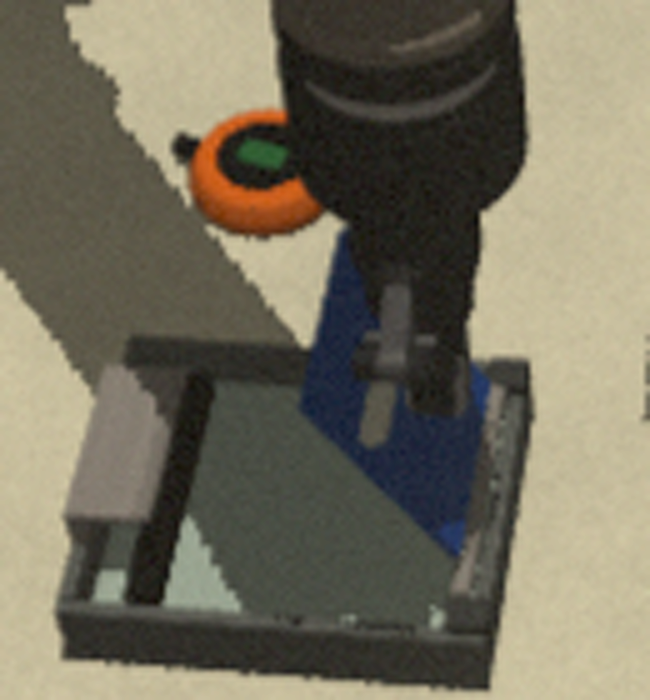

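s2: the tab is folding (edge at crop (305,400)), with the fingertip (440,395) on the face between hinge and ridge (375,415), about 1.0 rad. Continuing down and forward.

```bash
python3 -m pendant '[[[-5,0,4,0,-1],[-4,0,5,0,-1],[-4,0,6,0,-1],[-3,0,6,0,-1],[-2,0,6,0,-1],[0,0,0,0,-1],[0,0,0,0,-1]]]'; python3 -c "
from h import *
tcp()
p=grab('scene','s3',(175,150,305,290))
X=cloud(p);X=X[~np.isnan(X[...,0])];P=w2([0,0],-YAW,np.c_[X[:,:2]-C,X[:,2]])
b=(P[:,0]>-.045)&(P[:,0]<.045)&(P[:,0]>.017)&(P[:,1]<.05)&(P[:,1]>-.044)&(P[:,2]>.038)&(P[:,2]<.13);T=P[b];
for x in np.arange(-.044,.05,.006):
    k=T[abs(T[:,1]-x)<.003]; print(round(x*1e3),len(k),np.percentile(k[:,2]*1e3,[10,50,90]).round(1) if len(k) else '')
"
```

```text
time_s: 7.15
eef_pos: [0.5535, -0.0251, 0.0587]
ee_rot: [-3.14, 0.0, 1.218]
wrist_force: [0.2, 0.4, 1.7]
width: 0.003
tcp in cassette mm [-0.6 38.7 58.7] yaw [-3.14   0.     1.218] F cassette [0.06 0.49 1.7 ] t 7.15
-44 0 
-38 0 
-32 0 
-26 35 [81.  83.1 84.7]
-20 46 [78.4 80.5 82.9]
-14 40 [75.9 78.  80. ]
-8 48 [72.8 75.4 78. ]
-2 36 [70.6 73.7 78.6]
4 62 [67.8 74.7 80.8]
10 40 [65.4 67.1 68.9]
16 43 [62.2 64.3 66.6]
22 42 [60.1 61.6 63.6]
28 41 [56.8 59.4 61.5]
34 42 [54.7 56.8 59.8]
40 44 [51.6 54.1 56.5]
46 43 [49.  51.2 53.6]
```

View pics/s3.png

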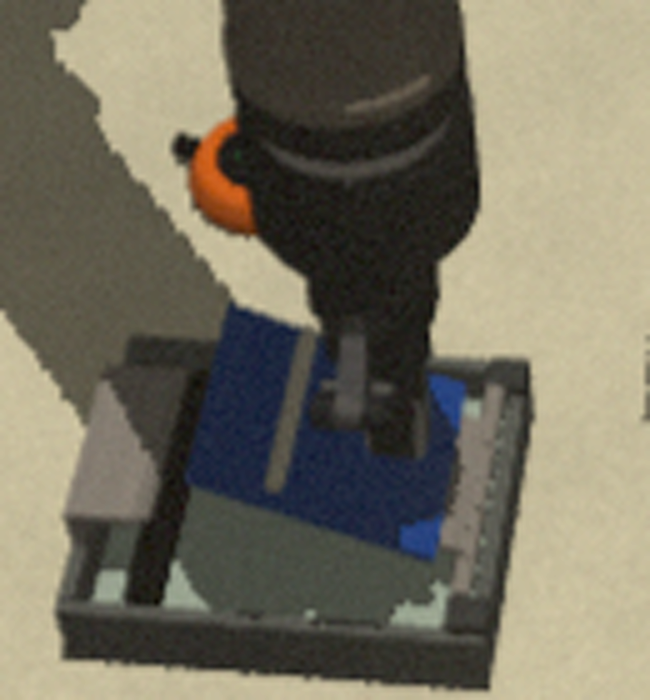

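s3: the tab is at about 0.42 rad (depth slope), the ridge is in its drawn-back place (crop (290,410)), and the edge (190,480) is clear of the lip. Pressing flat slowly.

```bash
python3 -m pendant '[[[-2,0,5,0,-1],[-2,0,5,0,-1],[-1,0,4,0,-1],[0,0,2,0,-1],[0,0,0,0,-1],[0,0,0,0,-1],[0,0,0,0,-1]]]'; python3 -c "
from h import *
tcp()"
```

```text
time_s: 7.9
eef_pos: [0.5522, -0.0297, 0.0432]
ee_rot: [-3.141, 0.0, 1.218]
wrist_force: [-0.5, -1.5, 1.4]
width: 0.001
tcp in cassette mm [-0.1 33.9 43.2] yaw [-3.141  0.     1.218] F cassette [ 0.04 -1.62  1.38] t 7.9
```

```bash
python3 -m pendant '[[[0,0,1,0,-1],[0,0,0.5,0,-1],[0,0,0,0,-1],[0,0,0,0,-1],[0,0,0,0,-1]]]'; python3 -c "
from h import *
tcp()
p=grab('scene','s4',(175,150,305,290))
X=cloud(p);X=X[~np.isnan(X[...,0])];P=w2([0,0],-YAW,np.c_[X[:,:2]-C,X[:,2]])
T=P[(P[:,0]<.04)&(P[:,0]>.017)&(P[:,1]<.05)&(P[:,1]>-.044)&(P[:,2]<.13)]
for x in np.arange(-.044,.05,.004):
    k=T[abs(T[:,1]-x)<.002]; print(round(x*1e3),len(k),np.percentile(k[:,2]*1e3,[10,50,90]).round(1) if len(k) else '')
"
```

```text
time_s: 8.4
eef_pos: [0.5522, -0.03, 0.042]
ee_rot: [-3.141, 0.0, 1.218]
wrist_force: [-1.3, -1.1, 5.4]
width: 0.003
tcp in cassette mm [-0.1 33.6 42. ] yaw [-3.141  0.     1.218] F cassette [-0.87 -1.5   5.36] t 8.4
-44 9 [14.1 14.7 16.1]
-40 29 [14.2 17.3 40.8]
-36 34 [14.2 39.2 42.4]
-32 36 [13.2 39.  42.3]
-28 41 [14.4 39.7 42. ]
-24 37 [13.3 40.5 42.2]
-20 39 [14.  40.3 42.9]
-16 33 [14.5 39.3 42.3]
-12 38 [13.4 40.2 49.7]
-8 53 [14.3 41.7 50.6]
-4 39 [14.3 39.5 42.7]
0 40 [13.7 39.  41.6]
4 38 [14.5 37.4 42.4]
8 36 [13.8 39.  42.3]
12 44 [14.1 40.6 43.2]
16 34 [14.  39.4 42.1]
20 36 [14.5 38.8 41.7]
24 44 [13.6 40.7 42.9]
28 38 [14.3 39.  42.8]
32 44 [13.2 39.7 42.3]
36 41 [13.9 39.6 42.8]
40 44 [14.2 39.3 43.9]
44 46 [ 13.6  40.4 115.2]
48 61 [ 14.8  41.  104.6]
```

View pics/s4.png

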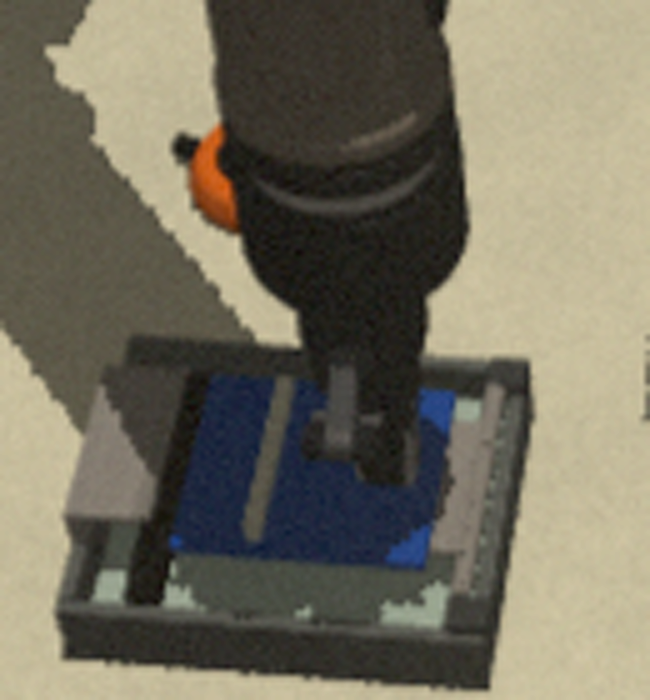

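s4: the tab lies flat (face depth 42 mm, ~5 N press), the ridge (265,455) is at y≈-5…-11 and the edge at y≈-38, still drawn back. Now sliding forward while holding it down.

```bash
python3 -m pendant '[[[-3,0,0,0,-1],[-4,0,0,0,-1],[-4,0,0,0,-1],[-4,0,0,0,-1],[-4,0,0,0,-1],[-4,0,0,0,-1],[-3,0,0,0,-1],[0,0,0,0,-1]]]'; python3 -c "
from h import *
tcp()"
```

```text
time_s: 9.25
eef_pos: [0.5433, -0.055, 0.0419]
ee_rot: [3.141, 0.001, 1.217]
wrist_force: [0.2, 2.0, 4.4]
width: 0.002
tcp in cassette mm [ 0.2  7.1 41.9] yaw [3.141e+00 1.000e-03 1.217e+00] F cassette [-0.46  1.93  4.37] t 9.25
```

```bash
python3 -m pendant '[[[-3,0,0,0,-1],[-3,0,0,0,-1],[-3,0,0,0,-1],[-3,0,0,0,-1],[0,0,0,0,-1]]]'; python3 -c "
from h import *
tcp()
grab('scene','s5',(175,150,305,290))"
```

```text
time_s: 9.75
eef_pos: [0.5391, -0.0661, 0.0419]
ee_rot: [3.141, 0.0, 1.217]
wrist_force: [1.4, 2.2, 5.6]
width: -0.002
tcp in cassette mm [ 0.1 -4.8 41.9] yaw [3.141 0.    1.217] F cassette [0.54 2.51 5.59] t 9.75
```

View pics/s5.png

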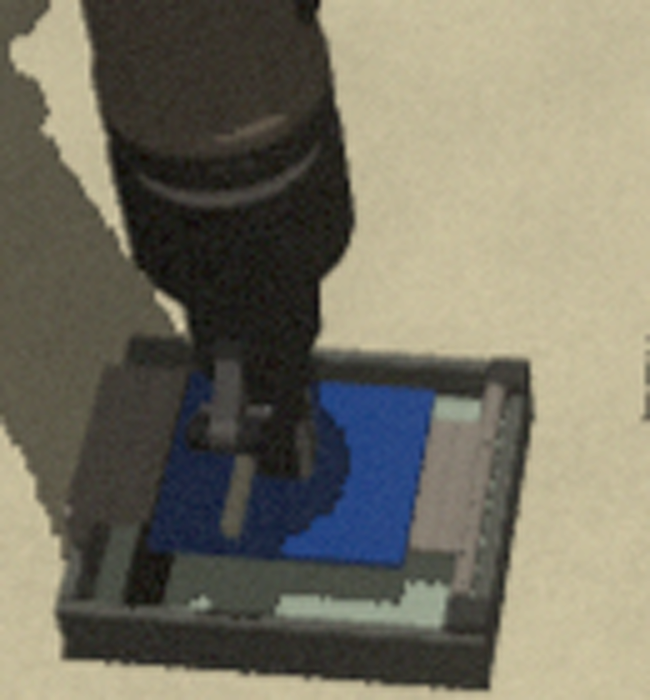

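s5: the ridge (235,495) and the tab edge (150,550) have moved about 11 mm towards the lip, still flat. Continuing.

```bash
python3 -m pendant '[[[-3,0,0,0,-1],[-3,0,0,0,-1],[-3,0,0,0,-1],[-2,0,0,0,-1],[0,0,0,0,-1],[0,0,0,0,-1]]]'; python3 -c "
from h import *
tcp()"
```

```text
time_s: 10.4
eef_pos: [0.5352, -0.0767, 0.0419]
ee_rot: [3.142, 0.001, 1.217]
wrist_force: [0.6, 2.2, 5.8]
width: 0.005
tcp in cassette mm [  0.  -16.1  41.9] yaw [3.142e+00 1.000e-03 1.217e+00] F cassette [-0.16  2.28  5.77] t 10.4
```

```bash
python3 -m pendant '[[[-1,0,0,0,-1],[-1,0,0,0,-1],[0,0,0,0,-1],[0,0,0,0,-1]]]'; python3 -c "
from h import *
tcp()"
```

```text
time_s: 10.8
eef_pos: [0.5346, -0.0782, 0.0419]
ee_rot: [3.141, 0.0, 1.218]
wrist_force: [1.5, 2.3, 5.0]
width: -0.002
tcp in cassette mm [  0.  -17.7  41.9] yaw [3.141 0.    1.218] F cassette [0.61 2.62 5.02] t 10.8
```

```bash
python3 -m pendant '[[[-1,0,0,0,-1],[-1,0,0,0,-1],[0,0,0,0,-1],[0,0,0,0,-1]]]'; python3 -c "
from h import *
tcp()
p=grab('scene','s6',(175,150,305,290))
X=cloud(p);X=X[~np.isnan(X[...,0])];P=w2([0,0],-YAW,np.c_[X[:,:2]-C,X[:,2]])
k=P[(P[:,0]<.034)&(P[:,0]>.018)&(P[:,1]<.0)&(P[:,1]>-.044)&(P[:,2]<.054)&(P[:,2]>.0475)]
print('ridge top y',len(k),np.percentile(k[:,1]*1e3,[5,50,95]))
"
```

```text
time_s: 11.2
eef_pos: [0.5341, -0.0798, 0.0419]
ee_rot: [3.141, 0.0, 1.218]
wrist_force: [1.7, 3.7, 5.2]
width: 0.001
tcp in cassette mm [  0.  -19.4  41.9] yaw [3.141 0.    1.218] F cassette [0.36 4.04 5.23] t 11.2
ridge top y 21 [-35.08032959 -32.71580317 -29.86851973]
```

View pics/s6.png

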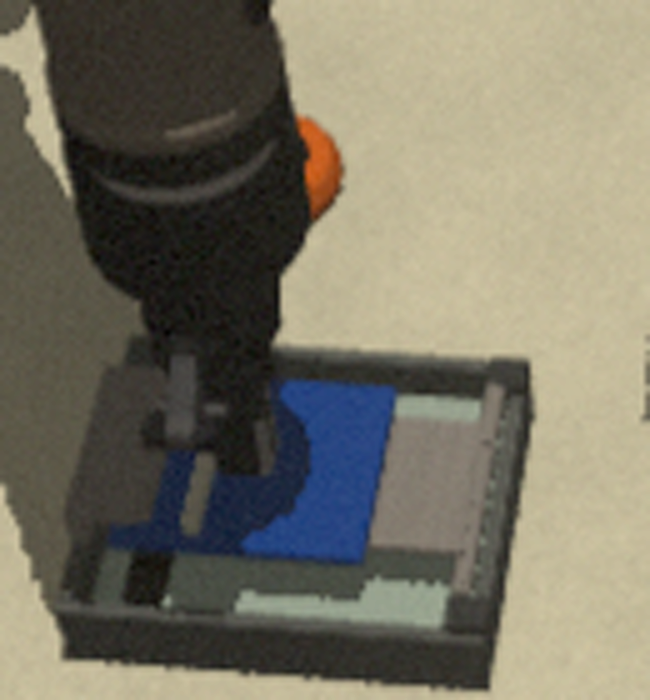

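s6: the tab corner (110,535) is under the lip, and the ridge at y -30…-35 mm matches the stop (-29…-35). One more small push to feel the stop.

```bash
python3 -m pendant '[[[-1,0,0,0,-1],[-0.5,0,0,0,-1],[0,0,0,0,-1],[0,0,0,0,-1]]]'; python3 -c "
from h import *
tcp()"
```

```text
time_s: 11.65
eef_pos: [0.534, -0.0799, 0.0419]
ee_rot: [3.141, -0.002, 1.218]
wrist_force: [2.8, 5.0, 5.1]
width: -0.001
tcp in cassette mm [  0.  -19.4  41.9] yaw [ 3.141e+00 -2.000e-03  1.218e+00] F cassette [0.9  5.63 5.06] t 11.65
```

The TCP has stopped advancing (-19.4) while the push force rises, so this is the stop. Lifting off: a little up first, then a touch back, then away.

```bash
python3 -m pendant '[[[0.5,0,-1.5,0,-1],[0.5,0,-3,0,-1],[1,0,-4,0,-1],[2,0,-8,0,-1],[2,0,-20,0,-1],[0,0,-35,0,-1],[0,0,-40,0,-1],[0,0,-40,0,-1],[0,0,-40,0,-1],[0,0,0,0,-1]]]'; python3 -m pendant '[[[-30,0,0,0,-1],[-36,-2,0,0,-1],[-36,-3,0,0,-1],[-36,-3,0,0,-1],[-36,-3,0,0,-1],[-36,-3,0,0,-1],[-36,-3,-20,0,-1],[-36,-3,-20,0,-1],[-36,-3,-20,0,-1],[-36,-3,-20,0,-1],[0,0,0,0,-1]]]'; python3 - <<'E'
from h import *
tcp()
p=grab('scene','s7',(175,150,305,290)); q=grab('top','t7',(330,200,470,315))
cv2.imwrite('pics/t7full.png',q["pixels"][:,:,::-1])
for n,pp in(("scene",p),("top",q)):
    X=cloud(pp);X=X[~np.isnan(X[...,0])];P=w2([0,0],-YAW,np.c_[X[:,:2]-C,X[:,2]])
    k=P[(abs(P[:,0])<.032)&(P[:,1]<.0)&(P[:,1]>-.044)&(P[:,2]<.06)&(P[:,2]>.0485)]
    print(n,'ridge y',len(k),np.percentile(k[:,1:]*1e3,[5,50,95],axis=0).round(1).tolist())
    T=P[(abs(P[:,0])<.035)&(P[:,1]<.03)&(P[:,1]>-.024)]; f=np.polyfit(T[:,1],T[:,2],1); print('angle',-np.arctan(f[0]),np.median(T[:,2]))
    W=P[(abs(P[:,0])<.038)&(P[:,2]>.037)&(P[:,2]<.046)&(P[:,1]<.08)]; print('tab hinge-side end y',np.percentile(W[:,1],99))
    R,t=np.array(pp["R"]),np.array(pp["t"])
    for th in("squeeze_bottle","solvent_bottle","clip_bin","timer"):
        d=vision.search_frame(th,pp)
        if d: print(th,round(d[0]["p"],2),(R.T@(np.array(d[0]["point"])-t)).round(3))
E
```

```text
time_s: 12.65
eef_pos: [0.538, -0.0772, 0.2392]
ee_rot: [3.132, 0.001, 1.216]
wrist_force: [0.4, -0.1, -0.2]
width: -0.001
time_s: 13.75
eef_pos: [0.3836, -0.4058, 0.3151]
ee_rot: [3.141, 0.006, 1.206]
wrist_force: [-0.1, 0.0, -0.4]
width: -0.0
tcp in cassette mm [ -29.2 -377.2  315.1] yaw [3.141 0.006 1.206] F cassette [-0.09 -0.03 -0.42] t 13.75
scene ridge y 113 [[-34.6, 48.9], [-31.0, 52.8], [-28.7, 55.3]]
angle 0.037110262445282906 0.04280397526486119
tab hinge-side end y 0.06795982860784508
squeeze_bottle 0.76 [ 0.468 -0.263  0.108]
solvent_bottle 0.63 [0.697 0.177 0.074]
clip_bin 0.59 [ 0.679 -0.125  0.014]
timer 0.95 [ 0.372 -0.048  0.016]
top ridge y 122 [[-33.9, 50.5], [-31.0, 53.1], [-28.4, 55.4]]
angle 0.038890920091989564 0.043304809841203745
tab hinge-side end y 0.06747572874175276
squeeze_bottle 0.72 [ 0.45  -0.25   0.121]
solvent_bottle 0.97 [0.672 0.177 0.084]
clip_bin 0.8 [ 0.688 -0.128  0.01 ]
timer 0.91 [ 0.356 -0.044  0.015]
```

View pics/s7.png

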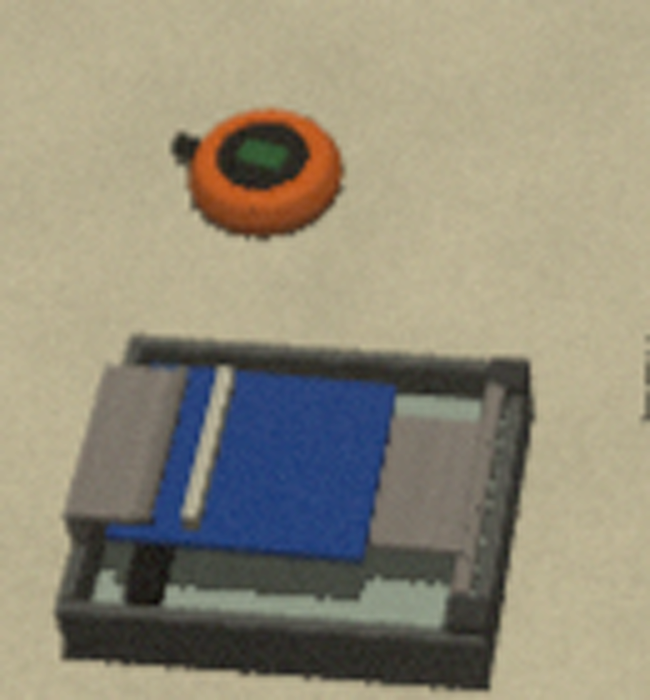

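View pics/t7.png

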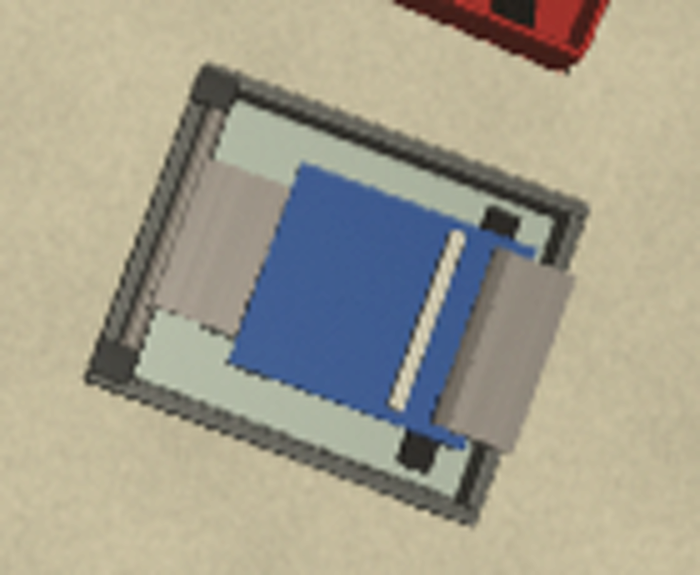

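Both views show the tab's edge beneath the lip (top crop: (460,440) and (530,250)), leaf about 0.038 rad and the ridge at the full-slide position. The bystanders read within 4 mm of their first positions, and the arm is clear. Handing in.

```bash
python3 -c "
from workcell import job
print(job.close_job())"
```

```text
the job is handed in; nothing more can be done
None
```

The larger cassette is closed: the blue tab is folded flat and its edge is tucked under the steel lip. It stayed there after I let go, and I handed the job in at about 14 s.

- **What I did:** With the fingers shut, I pushed the tab over along its arc and pressed it flat at about 5 N. Still holding it down, I pushed the white ridge until the tab reached its stop. There the sideways force rose to 5.6 N and the fingertip stopped moving.
- **Last checks, arm clear:** Both cameras put the tab at about 0.037–0.039 rad, matching its tucked rest angle of about 0.035. The ridge is at y ≈ -28.5 to -34.5 mm, the full 24 mm slide to within about 1 mm, and the edge shows beneath the lip in both pictures.
- **Bystanders:** The bottles, clip bin and timer read within 4 mm of their first positions, which is the detector's own error. No check failed or disagreed beyond that. While the arm was over the cassette the top camera was blocked, so I followed that part with the scene camera only.

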